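# Load the vial shaker and snap its retaining cover home

## Robot

A 6-joint arm with a two-finger parallel gripper is mounted at the origin on a cart in front of the work surface, level with it; the furniture and walls round the work are solid. World frame = base frame: x ahead of the robot, y to its left, z up, the work surface at z = 0. Lengths are in m, angles in degrees, forces in N, time in s.
With the tool pointing down it reaches from about 0.4 to 0.825 m from the base axis. Payload 7 kg.
Tool frame: the origin (TCP) lies on the centre line of the jaws, within the pads' length; the fingertips stand 19 mm ahead of it and the grasp point (between the pads) is the TCP (r.tip_extent is the distance from the TCP to the fingertips, in m); z points along the fingers, y is the line along which they close (so a half turn about z gives the same grasp; the last joint's range is limited). The gripper opens to 88 mm and grips with 3 to 60 N. Pads are 19 mm wide; open, the fingers measure 130 mm over their backs; the gripper's body (78 mm by 193 mm) begins 47 mm behind the grasp point.
Start: joints at [-55.915, 20.546, 0.682, 0, -70.136, -16.507], TCP at [0.204, -0.643, 0.246] pointing down, gripper open.
Joint ranges: [-176.03, 176.03], [-82.01, 121.73], [-58.28, 71.71], [-173.87, 95.51], [-174.79, -0.11], [-173.66, 173.66]. Speed limits (degrees/s): [136.94, 136.94, 172.46, 180, 180, 180].

## Interface

Orientations are given as [roll, pitch, yaw] about the fixed x, y, z axes, in that order (R = Rz(yaw) Ry(pitch) Rx(roll)).
In Python, from plant import r gives the robot as it stands. The module is installed in compiled form; this text tells all that it offers.
- The arm moves only by the tool jog_arm, never from a script. Its argument "deltas" is a list that holds one entry, the list of rows, each a list of 5 numbers: the opening, from -1 (shut) to 1 (fully open), then the shift along the world's x, y, z in cm, then the turn about the world's z in rad. In form: [[[claw, dx, dy, dz, turn], ...]]. A call has 1 to 8 rows; each row shifts and turns the commanded pose from where the row before left it; what a row does not reach is not made up. A row lasts 1/8 s, in which the tool goes at most 62.5 mm and 10.7 degrees, less where a joint would pass 70% of its speed; a pose out of reach is approached as far as the arm can. A call with a gripper value outside its range is refused whole. The fingers move at their own pace and stop on an object; "force" is the grip in N (left out, the last holds). Time passes only in rows, so rows that do not move let the fingers close. It gives the time, the measured TCP pose, the force, the opening and the grip force at its end, in the units of the state.
- r.get_state(): the state, without advancing time (a new reading comes with each control period).
- r.capture(name): name is "scene" or "top" or "wrist"; returns the picture (480x640x3 uint8, blue, green, red); there is no depth.
- r.camera_info(name): a dict with "fx", "fy", "cx", "cy" (pixels), "view" (4x4, takes a point from world to camera coordinates). Camera axes: x right, y up, looking along -z (the intrinsics and any distortion apply to the point x, -y, -z); pixel columns grow to the right and rows downward; lengths in m; the calibration is good to about 2 mm. A picture is of the moment at which its call begins: read the wrist's pose just before it. camera_info takes no time and is no camera call; for the wrist camera it gives the pose at the moment of the call.
- r.close_job(): hands the job in; it is judged then, once.
The state is a dict: "time_s": time; "joints": joint angles; "qd": joint speeds; "joint_torque": joint torques, N m; "tcp_pos": TCP position; "eef_rot": TCP orientation; "contact_force": force on the tool from outside, world axes, zero at the start; "moment": the same for the moment, N m; "gripper_width": finger opening in m; "gripper_force": force on a finger pad.
Only numpy, scipy, OpenCV 4.12 (cv2) and the standard library are available. Lean on these libraries where they do the work, as an engineer would, in place of code of your own. Each camera call takes 0.05 s, during which the arm holds its last target. There are 200 camera calls.

## Task

Put the loose sample vial upright and fully home in the empty well of the shaker's vial block. Then pick up the retaining cover by its grip bar, set it over the vials and press it straight down, steadily and no harder than needed, until both clip arms have snapped under the block's rim; the block's soft mounts must not be driven down onto their stops. Let go, and leave the other vial, the jar, the bottle and the flow cup as they are.

Things in the scene. Friction and masses are not known exactly. Their poses are not given: they have to be found in the camera images.
- shaker: small bench vial shaker, fixed: grey housing 124 x 144 x 55 mm, speed knob and switch on its front; origin at the centre of its underside on the bench, x to its back, z up. The vial block rides on it on sprung rubber mounts: pressed down it sinks straight about 1 mm for every 1.2 N, rises again when let go, and hits its stops after 19 mm (about 24 N)
- vial_block: open aluminium block on the shaker, 64 x 96 mm (long side along its y), outward rim flange 72 x 104 mm, 3 mm thick; origin at the centre of the rim's top face, 138 mm above the bench, z up. Mouth 56 x 88 mm; inside, 22 mm below the rim, is the top of a grey insert with two round wells, centres 19 mm from the block's centre along its -y (empty) and +y (taken)
- well_empty (a point): centre of the mouth of the empty well, 22 mm below the rim; the well is 27.5 mm wide and 28 mm deep
- vial_loose: the sample vial to load, standing loose on the bench: 25 mm wide, 67 mm high with its cap; origin at the centre of its underside, z up. Home in its well its origin is 50 mm below the rim and its top 17 mm above the rim
- vial_seated: a vial of the same kind, already home in the other well, 38 mm from the empty well's centre; origin at the centre of its underside
- cover: retaining cover, waiting on the bench on the foot of its spigot, 70 x 122 mm (long side along its y), 67 mm high. Origin at the centre of its seating face, 20 mm above the foot, z up; fitted, it coincides with the block's origin, either way round. The spigot below the face is 53 x 85 mm (1.5 mm room each side in the mouth). Above: clear hood, deck top at +24.5 mm, 3 mm clear of home vials
- cover_grip (a point): middle of the grip bar on the cover's deck: 14 mm thick (cover's x), 44 mm long (y), 22 mm high, top 11 mm above this point, deck 11 mm below it; this point lies 35.5 mm above the cover's origin
- hook_a (a point): inner edge of the hook of the rigid sprung clip arm on the cover's +y end, 5 mm below the seating face; the arm's sloped foot ends 18.5 mm below that face. Pressing both arms over the rim takes 10 to 18 N in all, then they snap in and the force drops. The two hook points are 98 mm apart with the arms in (free, or snapped under the rim), 104 mm while they ride on the rim's edge
- hook_b (a point): the same point on the clip arm of the cover's -y end
- jar_amber: small round brown jar, 49 mm wide, 76 mm high, bystander; origin at the centre of its underside
- bottle_white: narrow white screw-cap bottle, 54 mm wide, 99 mm high, bystander; origin at the centre of its underside
- viscosity_cup: white cone-shaped flow cup standing on its rim, 72 mm wide, 67 mm high, bystander; origin at the centre of its underside
There are look-alikes about, which are no part of the job. What is shaped like the vial_loose but yellow is not meant.

How it is judged:
By the outcome, as a careful person would: the job done as asked, in the order asked, and still so for the second after the job is handed in, with the robot touching nothing.
It also fails if it takes over 61 s, if anything falls off the work surface, if the arm or the gripper's body presses on something with over 40 N, if the wrist force passes 120 N, or if a joint passes its speed limit or range.

## Working session

There is one attempt and no reset: what is moved stays moved. The work goes in short steps, Python scripts to look and compute and a tool call to move; the robot and the scene stay as the last step left them, time stands still between calls to the robot, and variables do not carry over. Pictures are saved under pics/ and viewed, at most 10 in all, crops included, and the job is handed in when it is done.

Besides the shell and the picture viewer there is one more tool, called after "Call:" as name([rows], argument=value, ...), one row to a line, values as JSON. jog_arm: Moves the arm, as the interface text tells. Its arguments: {"type":"object","properties":{"deltas":{"type":"array"},"force":{"type":"number"}},"required":["deltas"]}

```bash
mkdir -p pics
python3 - <<'E'
from plant import r
import cv2,numpy as np
for n in ("scene","top"):
    im=r.capture(n); cv2.imwrite(f"pics/{n}0.png",im)
    c=r.camera_info(n); print(n,{k:(np.round(v,4).tolist() if hasattr(v,'__len__') else v) for k,v in c.items()})
s=r.get_state();print(s['time_s'],s['tcp_pos'],s['eef_rot'],s['gripper_width'],s['contact_force'])
E
```

```text
scene {'fx': 556.8456095338503, 'fy': 556.8456095338503, 'cx': 321.3115138787789, 'cy': 238.80694987139597, 'view': [[-0.4666, -0.8843, 0.0135, 0.1659], [0.6491, -0.3321, 0.6844, -0.3931], [-0.6008, 0.3281, 0.729, -0.875], [0.0, 0.0, 0.0, 1.0]]}
top {'fx': 453.4034301861747, 'fy': 453.4034301861747, 'cx': 319.5823915312888, 'cy': 235.3430761126929, 'view': [[0.0256, -0.9997, 0.001, -0.0612], [0.9825, 0.0254, 0.1847, -0.4933], [-0.1847, -0.0037, 0.9828, -1.1106], [0.0, 0.0, 0.0, 1.0]]}
0.1 [ 0.20370463 -0.64309799  0.24471897] [ 1.79913624e+02 -1.04645924e-02 -1.62425182e+02] 0.08771970710226963 [-1.06665192 -0.50719765  0.02265699]
```

View pics/scene0.png

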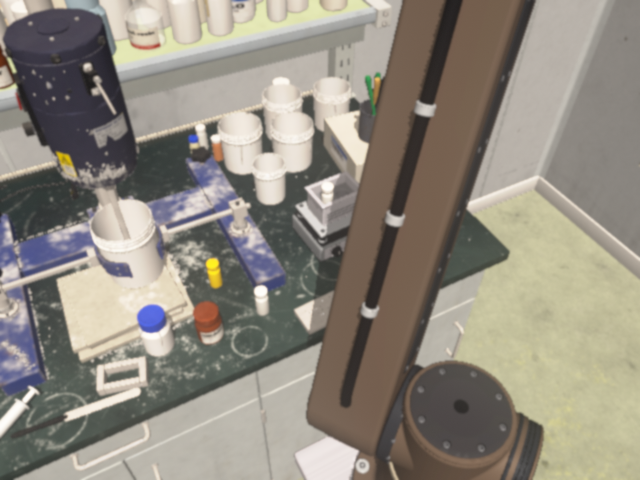

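View pics/top0.png

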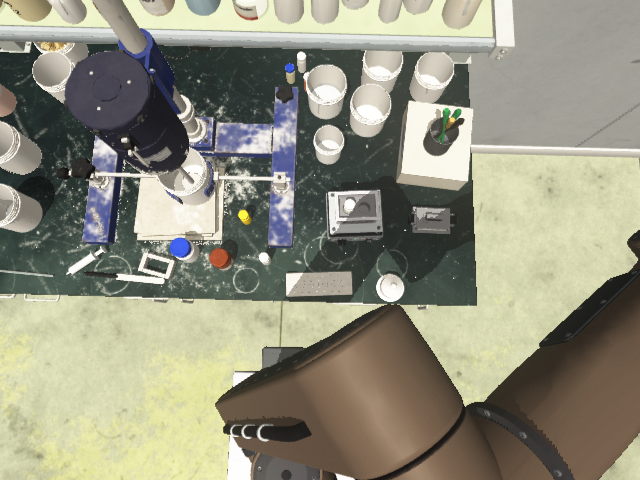

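The scene view shows the white loose vial at (262,300), the yellow look-alike at (214,273), the jar at (208,322) and the bottle at (155,330). The shaker is at about (325,215), partly behind the arm. In the top view the white vial is at (264,258), yellow at (245,216), the shaker at (355,213), the cover at (433,219) and the flow cup at (390,288). The white vial at (264,258) fits the description because it isn't yellow. I'll confirm it in an enlarged crop.

```bash
cat > h.py <<'E'
import numpy as np,cv2
from plant import r
def P(c,pts):
    pts=np.atleast_2d(pts); V=np.array(c['view']); q=pts@V[:3,:3].T+V[:3,3]
    return np.c_[c['cx']+c['fx']*q[:,0]/-q[:,2], c['cy']+c['fy']*q[:,1]/q[:,2]]
def ray(c,uv):
    V=np.array(c['view']);R=V[:3,:3]
    d=R.T@np.array([(uv[0]-c['cx'])/c['fx'],-(uv[1]-c['cy'])/c['fy'],-1.]); return -R.T@V[:3,3],d
def atz(c,uv,z):
    o,d=ray(c,uv); return o+d*(z-o[2])/d[2]
def tri(*cu):
    A=np.zeros((3,3));b=np.zeros(3)
    for c,uv in cu:
        o,d=ray(c,uv);d=d/np.linalg.norm(d);M=np.eye(3)-np.outer(d,d);A+=M;b+=M@o
    return np.linalg.solve(A,b)
E
python3 - <<'E'
from h import *
im=cv2.imread('pics/top0.png')[180:310,230:470]
cv2.imwrite('pics/c1.png',cv2.resize(im,None,fx=3.33,fy=3.33,interpolation=cv2.INTER_CUBIC))
c=r.camera_info('top');s=r.camera_info('scene')
print('vial top z',tri((c,(264,257)),(s,(261,289))), atz(c,(264,257),.067))
print('seated',atz(c,(349,204),.155)); print('cover',atz(c,(433,214),.067)); print('block',atz(c,(355,206),.138))
w=r.camera_info('wrist');print(w['fx'],np.linalg.inv(w['view'])[:3].round(3).tolist())
E
```

```text
vial top z [0.43301071 0.08864488 0.06721949] [0.43255407 0.08790601 0.067     ]
seated [ 0.55051548 -0.11569297  0.155     ]
cover [ 0.55303683 -0.33362904  0.067     ]
block [ 0.55044725 -0.13103784  0.138     ]
339.9019732338176 [[-0.302, -0.91, -0.284, 0.128], [0.953, -0.288, -0.091, -0.667], [0.001, -0.298, 0.955, 0.384]]
```

View pics/c1.png

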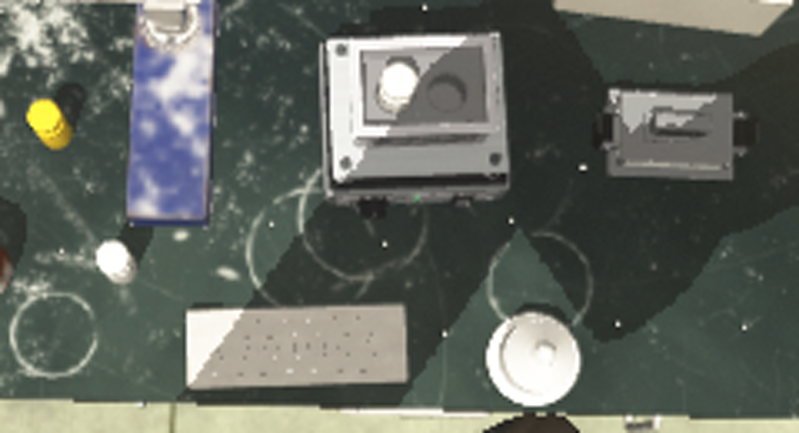

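The crop confirms it: the white capped vial at crop (116,260) is the loose one, and the yellow one at (48,122) is the look-alike. The block is at crop (428,90), with its empty well at (447,92) and the seated vial at (397,84). The cover's grip bar is at (680,122). Next I move over the shaker for wrist views.

Call:
jog_arm([
  [[1,4,5,0.7,0.158],[1,4,5,0.7,0.158],[1,4,5,0.7,0.158],[1,4,5,0.7,0.158],[1,4,5,0.7,0.158],[1,4,5,0.7,0.158],[1,4,5,0.7,0.158],[1,4,5,0.6,0.158]],
])

```text
time_s: 1.1
tcp_pos: [0.5153, -0.2534, 0.2992]
eef_rot: [-180.0, 0.0, -89.7]
contact_force: [0.6, -1.7, -0.1]
gripper_width: 0.0877
gripper_force: 0.0
```

Call:
jog_arm([
  [[1,2.6,0,0,0],[1,0,0,0,0],[1,0,0,0,0]],
])

```text
time_s: 1.48
tcp_pos: [0.5398, -0.2553, 0.2984]
eef_rot: [179.9, 0.0, -90.0]
contact_force: [-0.1, -0.3, -0.2]
gripper_width: 0.0878
gripper_force: 0.0
```

```bash
cat > snap.py <<'E'
import sys,json
from h import *
n=sys.argv[1]
c=r.camera_info('wrist'); im=r.capture('wrist'); cv2.imwrite(f'pics/{n}.png',im)
json.dump({k:(np.array(v).tolist()) for k,v in c.items()},open(f'pics/{n}.json','w'))
s=r.get_state();print(s['time_s'],s['tcp_pos'].round(4),s['eef_rot'].round(2),s['contact_force'].round(2),s['joints'].round(1) if hasattr(s['joints'],'round') else s['joints'])
E
python3 snap.py w1
```

```text
1.525 [ 0.5396 -0.2556  0.2986] [ 1.7996e+02  1.0000e-02 -9.0050e+01] [-0.18  0.23 -0.04] [ -6.6  11.6  -4.8  -0.  -73.7   6.6]
```

View pics/w1.png

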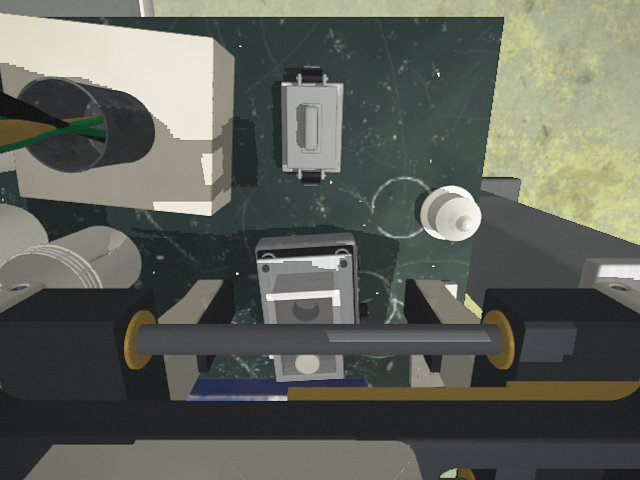

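The wrist view shows the cover at (312,128) with its grip bar at (311,128). The block sits at (303,320) with the empty well at (306,308), and the flow cup is at (452,214). I'll move on so the block is in clear view.

Call:
jog_arm([
  [[1,-2,6,0,0],[1,-2,6,0,0],[1,-2,6,0,0],[1,-2,6,0,0],[1,0,2,0,0],[1,0,0,0,0]],
])

```text
time_s: 2.28
tcp_pos: [0.4607, 0.0024, 0.2995]
eef_rot: [-179.9, 0.0, -89.9]
contact_force: [0.4, 0.4, 0.6]
gripper_width: 0.0874
gripper_force: 0.0
```

```bash
python3 snap.py w2
python3 - <<'E'
from h import *
print(tri((r.camera_info('top'),(281,180)),(r.camera_info('scene'),(238,212))))
E
```

```text
2.325 [0.4609 0.0017 0.2993] [-1.7996e+02  2.0000e-02 -8.9960e+01] [ 0.55  0.22 -0.83] [ 24.8  -2.2 -19.9   0.  -72.2 -24.8]
[0.62719861 0.05377929 0.08730416]
```

View pics/w2.png

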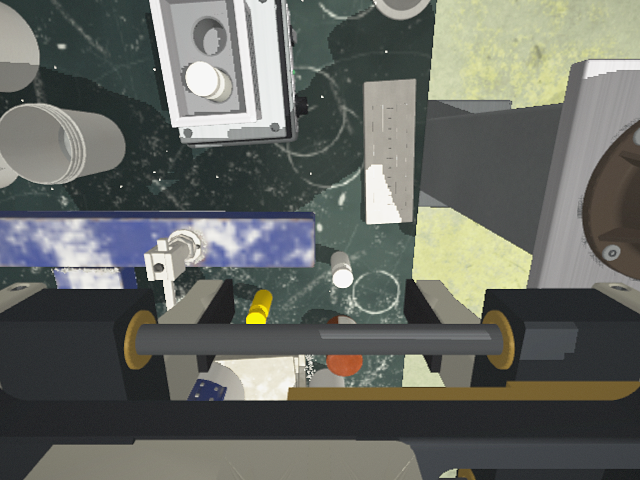

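The loose vial is at (342,265) with its cap top at about (342,279). The seated vial's cap is at (203,80), the empty well at (210,36) and the yellow look-alike at (260,307). The stirrer clamp at (172,255) is low, about 0.09 m.

Run:
```python
from h import *
import json
t=r.camera_info('top');s=r.camera_info('scene')
c1=json.load(open('pics/w1.json'));c2=json.load(open('pics/w2.json'))
print('vial',tri((t,(264,257)),(c2,(342,279))),atz(c2,(342,279),.067))
print('seated top',tri((t,(349,204)),(c2,(203,80))),atz(c2,(203,80),.155))
print('well',atz(c2,(210,36),.116),atz(c1,(306,308),.116),tri((c1,(306,308)),(c2,(210,36))))
print('bar top',tri((t,(434,214)),(c1,(313,128))),atz(c1,(313,128),.067))
im=cv2.imread('pics/w2.png')[220:320,280:400];g=cv2.cvtColor(im,cv2.COLOR_BGR2HSV)
m=((g[...,1]<70)&(g[...,2]>140)).astype(np.uint8)
n,l,st,ce=cv2.connectedComponentsWithStats(m)
for i in range(1,n):
    if st[i,4]>60: print(st[i]+[280,220,0,0,0],ce[i]+[280,220])
```

```text
vial [0.43375931 0.0886688  0.06749523] [0.43493981 0.08980505 0.067     ]
seated top [ 0.55094868 -0.11549212  0.15458691] [ 0.55114718 -0.11521644  0.155     ]
well [ 0.55416024 -0.1541425   0.116     ] [ 0.5547993 -0.1571304  0.116    ] [ 0.55507766 -0.15503966  0.11233316]
bar top [ 0.54940213 -0.33683169  0.07273036] [ 0.54719441 -0.33901837  0.067     ]
[280 220  35  47 626] [301.11501597 245.13258786]
[366 220  34   5 129] [381.08527132 221.4496124 ]
[327 252  27  36 623] [341.38362761 270.90048154]
[345 271  55  44 427] [370.79625293 297.47775176]
```

Call:
jog_arm([
  [[1,-1.3,4.3,-2,0],[1,-1.4,4.4,-2,0],[1,0,0,-5,0],[1,0,0,-5,0],[1,0,0,-4,0],[1,0,0,-3,0],[1,0,0,-1.8,0],[1,0,0,0,0]],
])

```text
time_s: 3.32
tcp_pos: [0.4337, 0.087, 0.0698]
eef_rot: [179.8, -0.1, -90.1]
contact_force: [-0.8, 0.1, -0.1]
gripper_width: 0.0876
gripper_force: 0.0
```

Call:
jog_arm([
  [[-0.6,0,0,0,0],[-0.6,0,0,0,0],[-0.6,0,0,0,0],[-0.6,0,0,0,0],[-0.6,0,0,0,0],[-0.6,0,0,0,0],[-0.6,0,0,0,0],[-0.6,0,0,0,0]],
], force=12)

```text
time_s: 4.32
tcp_pos: [0.4343, 0.0889, 0.0709]
eef_rot: [180.0, -0.0, -90.0]
contact_force: [0.0, -0.8, 0.0]
gripper_width: 0.024
gripper_force: 12.0
```

Call:
jog_arm([
  [[-0.6,0,0,3,0],[-0.6,0,0,5,0],[-0.6,0,0,5,0],[-0.6,2,-3,4.9,0],[-0.6,3,-5,0,0],[-0.6,4,-5,0,0],[-0.6,3,-3.4,0,0],[-0.6,0,0,0,0]],
])

```text
time_s: 5.32
tcp_pos: [0.5544, -0.0762, 0.2487]
eef_rot: [179.9, -0.0, -90.2]
contact_force: [-0.4, 0.7, -1.1]
gripper_width: 0.0244
gripper_force: 12.0
```

Call:
jog_arm([
  [[-0.6,0,0,0,0],[-0.6,0,0,0,0]],
])

```text
time_s: 5.58
tcp_pos: [0.5529, -0.0732, 0.2501]
eef_rot: [-180.0, 0.0, -89.9]
contact_force: [0.9, 0.3, 0.0]
gripper_width: 0.0244
gripper_force: 12.0
```

```bash
python3 snap.py w3; python3 -c "
import cv2
im=cv2.imread('pics/w3.png');cv2.imwrite('pics/w3b.png',cv2.resize(im[100:400,180:460],None,fx=2,fy=2,interpolation=cv2.INTER_CUBIC))"
```

```text
5.625 [ 0.5529 -0.0731  0.2503] [-1.7997e+02  1.0000e-02 -8.9920e+01] [ 0.16  0.18 -0.32] [ 12.6   9.3 -13.9  -0.  -66.7 -12.5]
```

View pics/w3b.png

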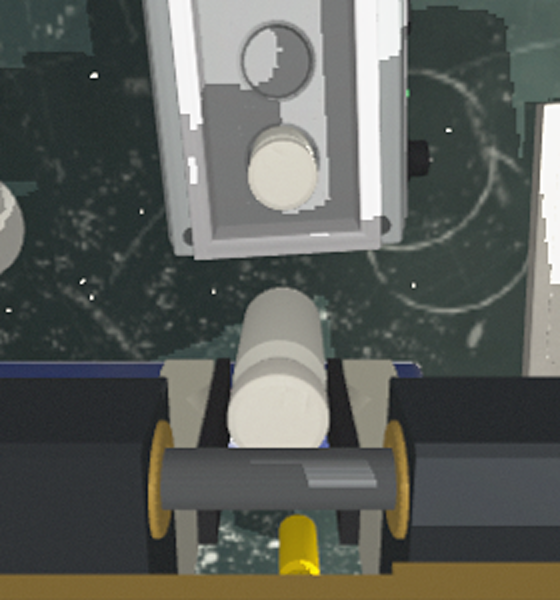

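The crop shows the empty well mouth centred at (277,60) in the crop, which is full-frame (318.5,130). The seated cap top is at (283,174), or full (321.5,187). The held vial's cap is at (278,412), or full (319,306), hanging straight. The rim's +y corners are at crop (197,258) and (380,247).

Run:
```python
from h import *
import json
c=json.load(open('pics/w3.json'))
f=lambda x,y:(180+x/2,100+y/2)
for n,p,z in (('well',(277,60),.116),('seated',(283,174),.155),('heldcap',(278,412),.246),('cornerL',(197,258),.138),('cornerR',(380,247),.138),('mouthL',(206,243),.138),('mouthR',(361,233),.138)):
    print(n,atz(c,f(*p),z).round(4))
c1=json.load(open('pics/w1.json'));c2=json.load(open('pics/w2.json'))
print('well tri',tri((c,f(277,60)),(c2,(210,36)),(c1,(306,308))).round(4),'seated',tri((c,f(283,174)),(c2,(203,80))).round(4))
V=np.array(c['view']);T=np.linalg.inv(V)[:3,3];print(T)
```

```text
well [ 0.5548 -0.1546  0.116 ]
seated [ 0.5526 -0.117   0.155 ]
heldcap [ 0.5543 -0.0751  0.246 ]
cornerL [ 0.5854 -0.082   0.138 ]
cornerR [ 0.5154 -0.0864  0.138 ]
mouthL [ 0.5818 -0.0879  0.138 ]
mouthR [ 0.5228 -0.0919  0.138 ]
well tri [ 0.555  -0.1549  0.1123] seated [ 0.5527 -0.116   0.1497]
[ 0.55426951 -0.15358836  0.38908005]
```

Call:
jog_arm([
  [[-0.6,0.1,-4,0,0],[-0.6,0,-4,0,0],[-0.6,0,0,-2,0],[-0.6,0,0,-2,0],[-0.6,0,0,-1.4,0],[-0.6,0,0,0,0],[-0.6,0,0,0,0]],
])

```text
time_s: 6.5
tcp_pos: [0.5549, -0.1536, 0.1968]
eef_rot: [-179.9, -0.0, -90.0]
contact_force: [0.6, -0.9, -0.1]
gripper_width: 0.0243
gripper_force: 12.0
```

```bash
python3 snap.py w4; python3 -c "
import cv2
im=cv2.imread('pics/w4.png');cv2.imwrite('pics/w4b.png',cv2.resize(im[150:350,220:420],None,fx=3,fy=3,interpolation=cv2.INTER_CUBIC))"
```

```text
6.55 [ 0.555  -0.1537  0.1969] [-1.7992e+02 -1.0000e-02 -8.9960e+01] [ 0.5   1.15 -0.1 ] [  4.   13.3 -16.2   0.  -60.4  -4. ]
```

View pics/w4b.png

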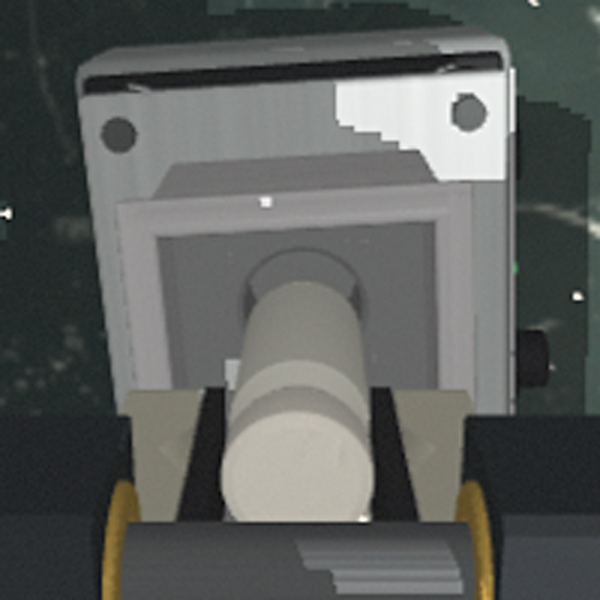

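The vial bottom's near edge is at crop (303,282), with sides at about 249 and 358. The well's near edge is at crop row 248, with sides at 244 and 368. The vial is nearly centred in x, so I'll work out the offset from these edges.

Run:
```python
from h import *
import json
c=json.load(open('pics/w4.json'))
f=lambda x,y:(220+x/3,150+y/3)
zb=.1969-.071
a=atz(c,f(303,282),zb);b=atz(c,f(305,248),.116)
print('vial y',a[1]+.0125,'well y',b[1]+.01375)
vl,vr=atz(c,f(249,305),zb),atz(c,f(358,305),zb); wl,wr=atz(c,f(244,293),.116),atz(c,f(368,293),.116)
print('vial x',(vl+vr)[0]/2,vl[0]-vr[0],'well x',(wl+wr)[0]/2,wl[0]-wr[0])
im=cv2.imread('pics/w4.png')
for row in (236,240,246,252): print(row,cv2.cvtColor(im,cv2.COLOR_BGR2GRAY)[row,298:348].tolist())
print(cv2.cvtColor(im,cv2.COLOR_BGR2GRAY)[225:255,321].tolist())
```

```text
vial y -0.1515724113773937 well y -0.15508031762954333
vial x 0.5549514312820476 0.02380953254693552 well x 0.5543352500575675 0.02825853333665962
236 [102, 103, 103, 103, 103, 103, 101, 104, 100, 92, 88, 85, 93, 102, 102, 102, 104, 103, 102, 103, 103, 102, 103, 103, 102, 103, 102, 103, 102, 104, 105, 103, 98, 90, 86, 87, 96, 100, 102, 103, 102, 102, 101, 101, 102, 102, 101, 101, 102, 104]
240 [101, 103, 101, 102, 102, 94, 88, 94, 101, 102, 102, 103, 101, 103, 104, 102, 103, 103, 102, 102, 104, 102, 100, 101, 102, 103, 102, 100, 103, 102, 101, 101, 103, 103, 101, 101, 103, 98, 90, 85, 93, 101, 102, 101, 101, 102, 103, 102, 102, 102]
246 [103, 102, 93, 89, 75, 77, 98, 104, 101, 103, 101, 102, 106, 111, 121, 125, 125, 124, 124, 126, 126, 126, 126, 127, 126, 125, 127, 125, 127, 126, 126, 125, 120, 108, 102, 102, 100, 102, 104, 86, 71, 73, 85, 93, 103, 103, 103, 102, 102, 102]
252 [101, 92, 92, 74, 69, 69, 93, 115, 120, 121, 123, 123, 124, 126, 126, 128, 128, 127, 129, 128, 129, 129, 129, 128, 129, 128, 129, 129, 129, 127, 127, 128, 127, 126, 125, 123, 123, 123, 121, 94, 71, 66, 78, 89, 93, 101, 102, 101, 101, 102]
[132, 102, 102, 102, 102, 103, 102, 90, 86, 102, 101, 103, 102, 101, 102, 101, 102, 100, 108, 126, 125, 127, 124, 127, 127, 128, 128, 128, 130, 129]
```

Call:
jog_arm([
  [[-0.6,-0.05,-0.25,0,0],[-0.6,0,0,-0.7,0],[-0.6,0,0,-0.4,0],[-0.6,0,0,-0.3,0],[-0.6,0,0,0,0]],
])

```text
time_s: 7.18
tcp_pos: [0.5539, -0.1563, 0.1816]
eef_rot: [180.0, 0.0, -90.0]
contact_force: [0.7, 0.8, -0.2]
gripper_width: 0.0239
gripper_force: 12.0
```

```bash
python3 snap.py w5; python3 -c "
import cv2
im=cv2.imread('pics/w5.png');cv2.imwrite('pics/w5b.png',cv2.resize(im[150:350,220:420],None,fx=3,fy=3,interpolation=cv2.INTER_CUBIC))"
```

```text
7.225 [ 0.5539 -0.1563  0.1816] [ 1.7999e+02  1.0000e-02 -9.0010e+01] [ 0.04  0.59 -0.41] [  3.7  14.1 -17.2  -0.  -58.6  -3.7]
```

View pics/w5b.png

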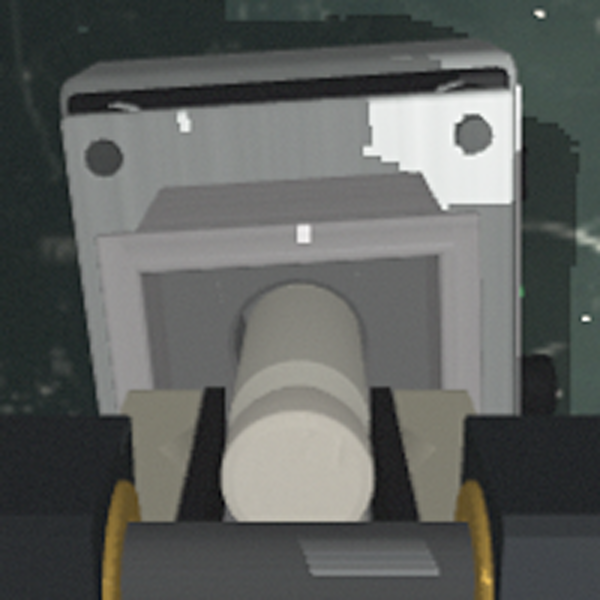

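The vial's foot has entered the well mouth with no contact force: vial sides at crop 246 to 362 against well sides 238 to 368. I'll go on down.

Call:
jog_arm([
  [[-0.6,0.03,0.05,-0.4,0],[-0.6,0,0,-0.4,0],[-0.6,0,0,-0.4,0],[-0.6,0,0,-0.4,0],[-0.6,0,0,0,0]],
])

```text
time_s: 7.85
tcp_pos: [0.554, -0.1559, 0.1655]
eef_rot: [180.0, 0.0, -90.0]
contact_force: [-0.1, 0.4, -0.2]
gripper_width: 0.0242
gripper_force: 12.0
```

Call:
jog_arm([
  [[-0.6,0,0,-0.3,0],[-0.6,0,0,-0.2,0],[-0.6,0,0,-0.1,0],[-0.6,0,0,-0.1,0],[-0.6,0,0,0,0]],
])

```text
time_s: 8.48
tcp_pos: [0.5542, -0.1559, 0.159]
eef_rot: [-180.0, -0.0, -90.0]
contact_force: [-0.3, 0.5, -0.0]
gripper_width: 0.0241
gripper_force: 12.0
```

Call:
jog_arm([
  [[-0.6,0,0,-0.1,0],[-0.6,0,0,0,0],[-0.6,0,0,0,0]],
])

```text
time_s: 8.85
tcp_pos: [0.5543, -0.1559, 0.1581]
eef_rot: [-180.0, -0.0, -90.0]
contact_force: [-0.9, 0.8, 1.1]
gripper_width: 0.0241
gripper_force: 12.0
```

Call:
jog_arm([
  [[-0.2,0,0,0,0],[-0.2,0,0,0,0],[-0.2,0,0,0,0],[-0.2,0,0,1,0],[-0.2,0,0,3,0],[-0.2,0,2,3,0],[-0.2,0,4,3,0],[0.2,0,4,0,0]],
])

```text
time_s: 9.85
tcp_pos: [0.5555, -0.055, 0.2616]
eef_rot: [-179.7, 0.0, -90.0]
contact_force: [-0.7, 0.1, -0.8]
gripper_width: 0.0407
gripper_force: 0.0
```

Call:
jog_arm([
  [[1,0,0,0,0.06],[1,0,0,0,0]],
])

```text
time_s: 10.1
tcp_pos: [0.5543, -0.0555, 0.2587]
eef_rot: [-179.9, 0.0, -86.5]
contact_force: [0.1, -0.1, -0.8]
gripper_width: 0.0595
gripper_force: 0.0
```

```bash
python3 snap.py w6; python3 -c "
import cv2
im=cv2.imread('pics/w6.png');cv2.imwrite('pics/w6b.png',cv2.resize(im[0:300,140:500],None,fx=2,fy=2,interpolation=cv2.INTER_CUBIC))"
```

```text
10.15 [ 0.5542 -0.0558  0.2585] [-179.97    0.    -86.61] [-0.66  0.25 -0.35] [ 14.4   9.  -13.3   0.  -67.7 -11. ]
```

View pics/w6b.png

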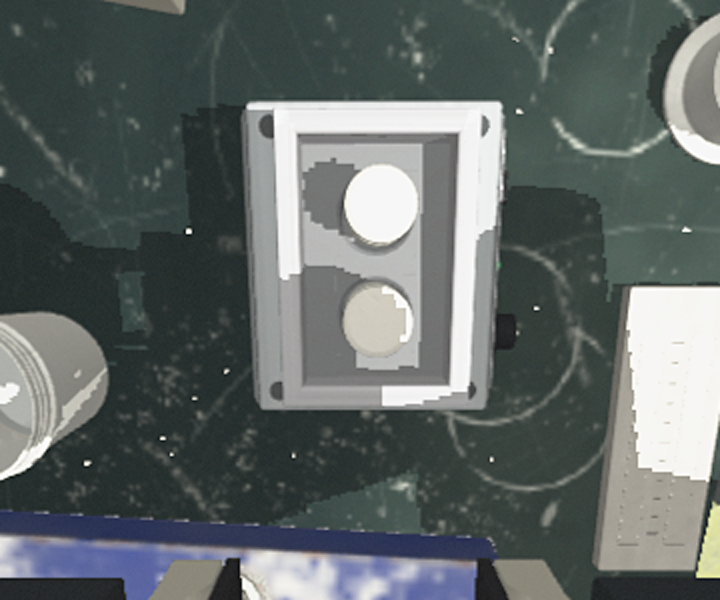

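The crop shows the loaded vial's cap at (381,205) and the seated one at (378,318), each about 36 crop-px in radius. They look alike and both stand upright. The mouth corners are at about (300,136), (460,136), (448,388) and (302,388), and the block is square to the camera.

Run:
```python
from h import *
import json
c=json.load(open('pics/w6.json'));f=lambda x,y:(140+x/2,y/2)
a=atz(c,f(381,205),.155);b=atz(c,f(378,318),.155);print(a,b,np.linalg.norm(a-b))
for n,(l,rr,y) in {'new':(343,418,205),'seat':(342,413,318)}.items(): print(n,'diam at .155',np.linalg.norm(atz(c,f(l,y),.155)-atz(c,f(rr,y),.155)))
K=[(300,136),(460,136),(448,388),(302,388)]
Q=np.array([atz(c,f(*k),.138) for k in K]);print(Q.round(4));print('ctr',Q.mean(0),'len',np.linalg.norm(Q[0]-Q[3]),np.linalg.norm(Q[0]-Q[1]),np.linalg.norm(Q[2]-Q[3]))
print('tool',r.get_state()['tcp_pos'])
# cover in w1: bright-grey segmentation & min-area rect crop stats
c1=json.load(open('pics/w1.json'));im=cv2.imread('pics/w1.png')[60:200,265:360]
g=cv2.cvtColor(im,cv2.COLOR_BGR2GRAY);m=(g>115).astype(np.uint8);n,l,st,ce=cv2.connectedComponentsWithStats(m)
i=1+st[1:,4].argmax();m2=(l==i).astype(np.uint8);ct=max(cv2.findContours(m2,0,1)[0],key=cv2.contourArea)
R=cv2.minAreaRect(ct);B=cv2.boxPoints(R)+[265,60];print(R,B.round(1).tolist())
```

```text
[ 0.55419174 -0.15449296  0.155     ] [ 0.55263008 -0.11776553  0.155     ] 0.036760621674836784
new diam at .155 0.024960043510821314
seat diam at .155 0.024770336237150165
[[ 0.5833 -0.1763  0.138 ]
 [ 0.528  -0.1797  0.138 ]
 [ 0.5234 -0.0919  0.138 ]
 [ 0.5795 -0.0885  0.138 ]]
ctr [ 0.55355039 -0.13409424  0.138     ] len 0.08796789573941532 0.05541900516723722 0.056185569037079074
tool [ 0.55423026 -0.0558415   0.25850056]
((47.0, 66.0), (104.0, 62.0), 90.0) [[281.0, 74.0], [343.0, 74.0], [343.0, 178.0], [281.0, 178.0]]
```

Run:
```python
from h import *
import json
c1=json.load(open('pics/w1.json'));t=r.camera_info('top')
print(tri((c1,(212,215)),(t,(398,180))),tri((c1,(213,38)),(t,(468,188))))
c2=c1
for n,K,z in (('deck',[(283,82),(343,82),(341,173),(282,170)],.0445),('bar',[(302,104),(320,104),(320,151),(303,151)],.067)):
    Q=np.array([atz(c1,k,z) for k in K]);print(n,Q.round(4)[:,:2].tolist(),Q.mean(0).round(4))
```

```text
[ 0.6510969  -0.24664468  0.06496201] [ 0.63885642 -0.42842369  0.04840524]
deck [[0.5791, -0.3856], [0.5155, -0.3856], [0.5158, -0.2902], [0.5831, -0.2936]] [ 0.5484 -0.3388  0.0445]
bar [[0.5583, -0.3623], [0.54, -0.3623], [0.5399, -0.3159], [0.5579, -0.3159]] [ 0.549  -0.3391  0.067 ]
```

Call:
jog_arm([
  [[1,0,-5,0,0],[1,0,-5,0,0],[1,-0.2,-5,-1,-0.03],[1,-0.3,-5,-2,-0.03],[1,0,-0.5,-2.8,0],[1,0,0,0,0],[1,0,0,0,0]],
])

```text
time_s: 11.02
tcp_pos: [0.5496, -0.2611, 0.201]
eef_rot: [-180.0, -0.0, -90.0]
contact_force: [0.3, -0.2, 0.9]
gripper_width: 0.0878
gripper_force: 0.0
```

```bash
python3 snap.py w7; python3 -c "
import cv2
im=cv2.imread('pics/w7.png');cv2.imwrite('pics/w7b.png',cv2.resize(im[60:320,200:460],None,fx=2.3,fy=2.3,interpolation=cv2.INTER_CUBIC))"
```

```text
11.075 [ 0.5499 -0.2608  0.2014] [-1.799e+02 -4.000e-02 -8.998e+01] [-0.73  0.23  0.31] [ -7.   16.1 -11.7   0.  -62.1   7. ]
```

View pics/w7b.png

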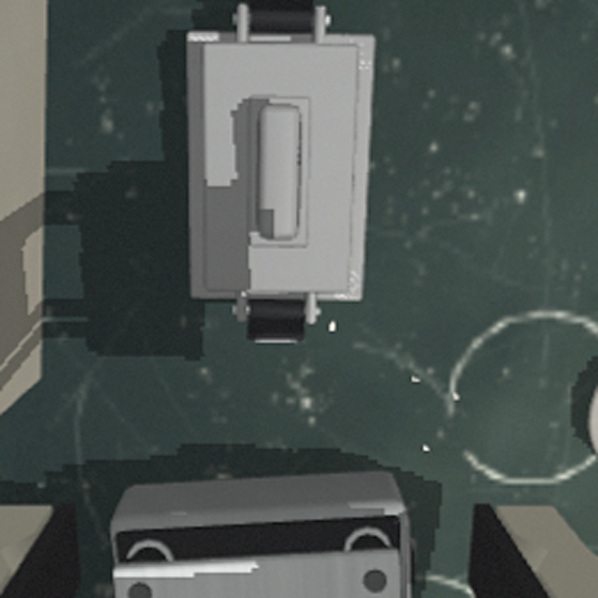

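The last view shows the cover's bar top at crop corners (262,104), (299,106), (298,240) and (262,239). The hood deck's corners are (205,42), (362,45), (350,293) and (204,290), and the clip arms are at (283,15) and (276,320). The cover is standing clear.

Run:
```python
from h import *
import json
c=json.load(open('pics/w7.json'));c1=json.load(open('pics/w1.json'));f=lambda x,y:(200+x/2.3,60+y/2.3)
for n,K,z in (('bar',[(262,104),(299,106),(298,240),(262,239)],.067),('deck',[(205,42),(362,45),(350,293),(204,290)],.0445),('flange',[(187,33),(375,36),(361,300),(190,298)],.022)):
    Q=np.array([atz(c,f(*k),z) for k in K]);d=(Q[3]+Q[2]-Q[0]-Q[1]);e=Q[0]+Q[3]-Q[1]-Q[2]
    print(n,Q.round(4)[:,:2].tolist(),Q.mean(0).round(4),'yaw',np.degrees([np.arctan2(-d[0],d[1]),np.arctan2(e[1],e[0])]),np.linalg.norm([d,e],axis=1)/2)
t=r.camera_info('top')
print(tri((c,f(280,172)),(t,(434,214)),(c1,(311,128))))
```

```text
bar [[0.555, -0.3603], [0.5429, -0.3597], [0.5428, -0.3167], [0.5552, -0.3171]] [ 0.549  -0.3385  0.067 ] yaw [-0.08670719 -2.23334776] [0.04309793 0.01222041]
deck [[0.5749, -0.3819], [0.5206, -0.3809], [0.5223, -0.295], [0.5776, -0.2961]] [ 0.5489 -0.3385  0.0445] yaw [-1.43264219 -1.10391162] [0.08586793 0.05478107]
flange [[0.5834, -0.388], [0.5136, -0.387], [0.5156, -0.2886], [0.5854, -0.2894]] [ 0.5495 -0.3383  0.022 ] yaw [-1.155783   -0.76657515] [0.09851628 0.06979502]
[ 0.55032932 -0.33793659  0.06866321]
```

Call:
jog_arm([
  [[1,-0.1,-4,-1,-0.019],[1,0,-3.8,-2,0],[1,0,0,-3,0],[1,0,0,-4,0],[1,0,0,-2.2,0],[1,0,0,-1.2,0],[1,0,0,0,0],[1,0,0,0,0]],
])

```text
time_s: 12.08
tcp_pos: [0.5492, -0.339, 0.0674]
eef_rot: [-179.9, -0.0, -91.1]
contact_force: [0.9, -0.3, 0.1]
gripper_width: 0.0875
gripper_force: 0.0
```

Call:
jog_arm([
  [[-0.8,0,0,0,0],[-0.8,0,0,0,0],[-0.8,0,0,0,0],[-0.8,0,0,0,0],[-0.8,0,0,0,0],[-0.8,0,0,0,0],[-0.8,0,0,0,0],[-0.8,0,0,0,0]],
], force=40)

```text
time_s: 13.08
tcp_pos: [0.5482, -0.3389, 0.0659]
eef_rot: [180.0, -0.0, -91.1]
contact_force: [0.3, -0.9, 0.5]
gripper_width: 0.0131
gripper_force: 40.0
```

Call:
jog_arm([
  [[-0.8,0,0,2,0],[-0.8,0,0,5,0],[-0.8,0,0,5,0],[-0.8,0,0,5.9,0],[-0.8,0.1,3,0,0.018],[-0.8,0.1,4,0,0.02],[-0.8,0.1,4,0,0.02],[-0.8,0.16,4,0,0.02]],
])

```text
time_s: 14.08
tcp_pos: [0.5524, -0.1877, 0.2447]
eef_rot: [180.0, 0.0, -86.6]
contact_force: [-0.1, 0.5, -1.4]
gripper_width: 0.0136
gripper_force: 40.0
```

Call:
jog_arm([
  [[-0.8,0,3,0,0],[-0.8,0,2.4,0,0],[-0.8,0,0,0,0],[-0.8,0,0,0,0]],
])

```text
time_s: 14.58
tcp_pos: [0.5527, -0.1351, 0.2448]
eef_rot: [180.0, -0.0, -86.6]
contact_force: [-0.3, -0.8, -2.1]
gripper_width: 0.0137
gripper_force: 40.0
```

```bash
python3 snap.py w8
python3 - <<'E'
from h import *
import json
# refine the block's mouth/rim from w6: print edge profiles across the mouth at its middle
c=json.load(open('pics/w6.json'));g=cv2.cvtColor(cv2.imread('pics/w6.png'),cv2.COLOR_BGR2GRAY)
for y in (100,130,170): print('row',y,g[y,268:395].tolist())
for x in (305,345): print('col',x,g[45:85,x].tolist(),g[180:212,x].tolist())
E
```

```text
14.625 [ 0.5526 -0.1354  0.2448] [179.98  -0.   -86.64] [ 0.07 -0.29 -1.71] [  5.9  10.7 -13.    0.  -66.3  -2.6]
row 100 [154, 157, 161, 161, 162, 162, 160, 160, 158, 138, 203, 240, 243, 242, 243, 243, 244, 240, 242, 245, 238, 180, 150, 164, 134, 116, 116, 116, 117, 116, 117, 118, 118, 116, 117, 117, 118, 117, 117, 118, 116, 105, 96, 72, 221, 246, 245, 247, 247, 247, 247, 247, 247, 247, 247, 247, 247, 247, 247, 247, 247, 247, 247, 247, 247, 247, 247, 247, 247, 247, 247, 247, 247, 247, 247, 247, 247, 247, 247, 249, 238, 187, 192, 143, 113, 116, 117, 117, 114, 116, 117, 118, 117, 116, 119, 116, 107, 103, 102, 100, 187, 238, 242, 244, 244, 244, 244, 244, 244, 245, 237, 238, 240, 240, 240, 239, 238, 238, 240, 239, 202, 164, 144, 92, 54, 50, 57]
row 130 [155, 155, 155, 157, 159, 161, 160, 159, 160, 158, 150, 206, 240, 242, 242, 242, 243, 242, 240, 243, 244, 222, 166, 148, 176, 188, 187, 186, 185, 184, 185, 184, 185, 186, 185, 185, 185, 188, 186, 185, 187, 186, 186, 186, 187, 185, 188, 186, 187, 188, 188, 188, 186, 187, 187, 187, 187, 188, 187, 189, 188, 188, 188, 189, 188, 189, 188, 190,
[... 941 characters left out ...]
, 65, 68, 61, 122, 224, 235, 238, 224, 240, 238, 238, 240, 240, 242, 242, 242, 242, 241, 229, 186, 118, 124, 123, 121, 133, 176, 186, 188, 185, 185, 185, 179, 140, 138, 114, 117, 117, 118] [114, 113, 114, 113, 114, 114, 114, 113, 116, 125, 123, 124, 133, 161, 171, 167, 162, 158, 155, 159, 162, 162, 153, 132, 126, 48, 45, 46, 46, 46, 47, 46]
col 345 [71, 72, 70, 67, 62, 122, 226, 235, 236, 224, 240, 238, 238, 240, 242, 243, 242, 239, 244, 245, 229, 177, 119, 126, 122, 120, 140, 192, 188, 186, 188, 188, 186, 187, 188, 186, 188, 188, 187, 186] [189, 192, 180, 104, 111, 114, 112, 114, 121, 125, 123, 123, 148, 231, 245, 244, 243, 241, 241, 243, 245, 245, 154, 153, 129, 59, 55, 55, 55, 52, 54, 50]
```

Run:
```python
from h import *
import json
c=json.load(open('pics/w6.json'));z=.138
L=[atz(c,p,z) for p in ((289,100),(290,130),(290.3,170))];R=[atz(c,p,z) for p in ((368,100),(367,130),(365,170))]
oL=[atz(c,p,z) for p in ((277.6,100),(279,130),(280.7,170))];oR=[atz(c,p,z) for p in ((378.2,100),(377,130),(375.7,170))]
for a,b in zip(L+oL,R+oR): print((a+b)[:2]/2,np.linalg.norm(a-b))
for x in (305,345):
    for y1,y2 in ((66,192.6),(54,202.3)):
        a,b=atz(c,(x,y1),z),atz(c,(x,y2),z);print('y',(a+b)[:2]/2,np.linalg.norm(a-b))
# cover hung in the gripper: where the hood shows in w8
g=cv2.cvtColor(cv2.imread('pics/w8.png'),cv2.COLOR_BGR2GRAY)
```

```text
[ 0.55529958 -0.15737533] 0.05615211044496694
[ 0.55389299 -0.13708715] 0.056100025778645236
[ 0.55254378 -0.10836325] 0.05630326237082028
[ 0.55572874 -0.15734929] 0.0715055272037541
[ 0.55426006 -0.13706483] 0.07140040379491489
[ 0.55213347 -0.10838828] 0.07160346158774933
y [ 0.57088988 -0.13421089] 0.08812593079336636
y [ 0.57088686 -0.13414885] 0.10314003489273052
y [ 0.54173556 -0.13598492] 0.08812430041691847
y [ 0.54173038 -0.13592319] 0.10313812357052897
```

Call:
jog_arm([
  [[-0.8,0.08,-0.02,-1,0],[-0.8,0,0,-1,0],[-0.8,0,0,-1,0],[-0.8,0,0,-0.6,0],[-0.8,0,0,-0.3,0],[-0.8,0,0,-0.3,0],[-0.8,0,0,0,0],[-0.8,0,0,0,0]],
])

```text
time_s: 15.62
tcp_pos: [0.5537, -0.1351, 0.2032]
eef_rot: [-180.0, -0.0, -86.6]
contact_force: [-0.2, -0.2, -1.7]
gripper_width: 0.0137
gripper_force: 40.0
```

Call:
jog_arm([
  [[-0.8,0,0,-0.2,0],[-0.8,0,0,-0.2,0],[-0.8,0,0,0,0]],
])

```text
time_s: 16.0
tcp_pos: [0.5534, -0.1351, 0.1987]
eef_rot: [180.0, 0.0, -86.6]
contact_force: [-0.5, -0.1, -0.6]
gripper_width: 0.0136
gripper_force: 40.0
```

```bash
python3 snap.py w9
python3 - <<'E'
from h import *
s=r.get_state();print(s['contact_force'],s['moment'])
E
```

```text
16.05 [ 0.5535 -0.1351  0.1988] [179.99  -0.   -86.62] [-0.29  0.09 -0.28] [  6.   12.7 -16.7   0.  -60.6  -2.6]
[-0.29352742  0.08912589 -0.28322529] [0.00550658 0.13524174 0.06802583]
```

Call:
jog_arm([
  [[-0.8,0,0,-0.1,0],[-0.8,0,0,-0.1,0],[-0.8,0,0,0,0],[-0.8,0,0,0,0]],
])

```text
time_s: 16.55
tcp_pos: [0.5536, -0.1351, 0.1971]
eef_rot: [-180.0, -0.0, -86.6]
contact_force: [0.1, 0.5, 0.0]
gripper_width: 0.014
gripper_force: 40.0
```

```bash
cat > f.py <<'E'
from h import *
F=[];M=[]
for i in range(4):
    r.capture('wrist');s=r.get_state();F.append(s['contact_force']);M.append(s['moment'])
print(s['time_s'],s['tcp_pos'].round(4),np.mean(F,0).round(2),np.mean(M,0).round(3))
E
python3 f.py
```

```text
16.75 [ 0.5536 -0.1351  0.197 ] [ 0.57 -0.39  0.21] [-0.163  0.133  0.015]
```

Call:
jog_arm([
  [[-0.8,0,0,-0.1,0],[-0.8,0,0,-0.1,0],[-0.8,0,0,-0.1,0],[-0.8,0,0,-0.1,0],[-0.8,0,0,-0.1,0],[-0.8,0,0,-0.1,0],[-0.8,0,0,0,0]],
])

```text
time_s: 17.62
tcp_pos: [0.5538, -0.1351, 0.1911]
eef_rot: [-180.0, -0.0, -86.6]
contact_force: [0.9, 0.5, 3.3]
gripper_width: 0.0139
gripper_force: 40.0
```

```bash
python3 f.py
```

```text
17.825 [ 0.5538 -0.1351  0.1911] [0.55 0.01 3.05] [ 0.026 -0.109  0.004]
```

Call:
jog_arm([
  [[-0.8,0,0,-0.1,0],[-0.8,0,0,-0.1,0],[-0.8,0,0,-0.1,0],[-0.8,0,0,-0.1,0],[-0.8,0,0,-0.1,0],[-0.8,0,0,-0.1,0],[-0.8,0,0,0,0]],
])

```text
time_s: 18.7
tcp_pos: [0.5538, -0.1352, 0.1853]
eef_rot: [-180.0, -0.0, -86.6]
contact_force: [-0.7, 0.7, 6.6]
gripper_width: 0.0136
gripper_force: 40.0
```

Call:
jog_arm([
  [[-0.8,0,0,-0.1,0],[-0.8,0,0,-0.1,0],[-0.8,0,0,-0.1,0],[-0.8,0,0,0,0]],
])

```text
time_s: 19.2
tcp_pos: [0.5539, -0.1353, 0.1827]
eef_rot: [-179.9, -0.0, -86.6]
contact_force: [-0.3, 0.4, 9.8]
gripper_width: 0.0135
gripper_force: 40.0
```

```bash
python3 f.py
```

```text
19.4 [ 0.5539 -0.1353  0.1827] [-1.05  0.2   9.43] [0.04  0.481 0.012]
```

Call:
jog_arm([
  [[-0.8,0,0,-0.1,0],[-0.8,0,0,-0.1,0],[-0.8,0,0,0,0]],
])

```text
time_s: 19.77
tcp_pos: [0.5539, -0.1354, 0.181]
eef_rot: [-179.9, -0.0, -86.6]
contact_force: [-1.0, -0.2, 11.9]
gripper_width: 0.0137
gripper_force: 40.0
```

```bash
python3 f.py
```

```text
19.975 [ 0.5539 -0.1354  0.1811] [-1.11  0.11 11.28] [ 0.075  0.742 -0.002]
```

Call:
jog_arm([
  [[-0.8,0,0,-0.1,0],[-0.8,0,0,-0.1,0],[-0.8,0,0,0,0]],
])

```text
time_s: 20.35
tcp_pos: [0.554, -0.1355, 0.1793]
eef_rot: [-179.9, -0.1, -86.6]
contact_force: [-2.4, -0.2, 13.0]
gripper_width: 0.0137
gripper_force: 40.0
```

```bash
python3 f.py
```

```text
20.55 [ 0.554  -0.1355  0.1793] [-1.9   0.18 13.31] [ 0.044  1.026 -0.004]
```

The side force Fx and the moment My grow with load, and the cover has stopped advancing. The tool has drifted +x under load, so the spigot is probably rubbing one wall. I'll ease it by shifting -x.

Call:
jog_arm([
  [[-0.8,-0.1,0,0.1,0],[-0.8,0,0,0,0],[-0.8,0,0,0,0]],
])

```text
time_s: 20.92
tcp_pos: [0.5538, -0.1353, 0.1805]
eef_rot: [-179.8, -0.1, -86.6]
contact_force: [-0.3, -0.1, 12.8]
gripper_width: 0.0135
gripper_force: 40.0
```

```bash
python3 f.py
```

```text
21.125 [ 0.5537 -0.1353  0.1805] [ 0.28 -0.05 11.84] [ 0.046  0.149 -0.017]
```

Call:
jog_arm([
  [[-0.8,-0.02,0,-0.1,0],[-0.8,-0.02,0,-0.1,0],[-0.8,-0.02,0,-0.1,0],[-0.8,0,0,0,0]],
])

```text
time_s: 21.62
tcp_pos: [0.5532, -0.1352, 0.1769]
eef_rot: [-179.8, -0.0, -86.6]
contact_force: [1.2, 0.2, 8.4]
gripper_width: 0.0137
gripper_force: 40.0
```

```bash
python3 f.py
```

```text
21.825 [ 0.5532 -0.1352  0.1769] [ 1.43 -0.36  8.66] [-0.073 -0.496 -0.004]
```

Call:
jog_arm([
  [[-0.8,0.06,0,-0.1,0],[-0.8,0,0,-0.1,0],[-0.8,0,0,0,0]],
])

```text
time_s: 22.2
tcp_pos: [0.5532, -0.1352, 0.1749]
eef_rot: [-179.9, -0.0, -86.6]
contact_force: [-1.0, 0.8, 11.8]
gripper_width: 0.0139
gripper_force: 40.0
```

```bash
python3 f.py
```

```text
22.4 [ 0.5532 -0.1352  0.175 ] [-0.56  0.44 10.38] [0.186 0.331 0.022]
```

The force dropped as it should after a snap, then rose again at the block's own stiffness, so the cover seems seated. I'll ease off and check.

Call:
jog_arm([
  [[-0.8,0,0,0.2,0],[-0.8,0,0,0.2,0],[-0.8,0,0,0.2,0],[-0.8,0,0,0.2,0],[-0.8,0,0,0.1,0],[-0.8,0,0,0,0]],
])

```text
time_s: 23.15
tcp_pos: [0.5524, -0.135, 0.1826]
eef_rot: [180.0, 0.0, -86.6]
contact_force: [1.4, 0.7, 2.0]
gripper_width: 0.0136
gripper_force: 40.0
```

```bash
python3 f.py
```

```text
23.35 [ 0.5524 -0.135   0.1827] [ 1.46 -0.21  1.22] [ 0.11  -0.495 -0.036]
```

Call:
jog_arm([
  [[-0.8,0.06,0,0.2,0],[-0.8,0,0,0.1,0],[-0.8,0,0,0,0]],
])

```text
time_s: 23.72
tcp_pos: [0.5527, -0.1351, 0.1856]
eef_rot: [179.9, 0.0, -86.6]
contact_force: [-0.6, 0.1, -1.3]
gripper_width: 0.0137
gripper_force: 40.0
```

```bash
python3 f.py
```

```text
23.925 [ 0.553  -0.1351  0.1858] [ 0.13 -0.11 -1.43] [0.035 0.122 0.003]
```

Call:
jog_arm([
  [[-0.8,0,0,0.1,0],[-0.8,0,0,0.1,0],[-0.8,0,0,0.1,0],[-0.8,0,0,0,0]],
])

```text
time_s: 24.42
tcp_pos: [0.5527, -0.135, 0.1862]
eef_rot: [179.9, 0.1, -86.7]
contact_force: [7.3, -4.4, -23.3]
gripper_width: 0.0136
gripper_force: 40.0
```

```bash
python3 f.py
```

```text
24.625 [ 0.5527 -0.135   0.1862] [  6.68  -4.06 -23.11] [-1.451 -2.814 -0.008]
```

Pulling up 0.3 mm met 21 N of resistance, so the clips hold on both sides. Now I'll take the pull off, press lightly to seat, and release.

Call:
jog_arm([
  [[-0.8,0,0,-0.15,0],[-0.8,0,0,-0.15,0],[-0.8,0,0,-0.2,0],[-0.8,0,0,-0.2,0],[-0.8,0,0,-0.2,0],[-0.8,0,0,0,0]],
])

```text
time_s: 25.38
tcp_pos: [0.5535, -0.1351, 0.1806]
eef_rot: [-179.9, -0.0, -86.6]
contact_force: [-0.9, 0.8, 4.1]
gripper_width: 0.0132
gripper_force: 40.0
```

```bash
python3 f.py
```

```text
25.575 [ 0.5535 -0.1351  0.1804] [-0.7   0.41  3.96] [0.218 0.388 0.023]
```

Call:
jog_arm([
  [[-0.8,0,0,0.2,0],[-0.8,0,0,0.2,0],[-0.8,0,0,0,0],[0.2,0,0,0,0],[0.2,0,0,0,0],[0.2,0,0,0,0],[0.2,0,0,0,0],[0.2,0,0,0,0]],
])

```text
time_s: 26.58
tcp_pos: [0.5532, -0.1351, 0.1839]
eef_rot: [-180.0, -0.0, -86.6]
contact_force: [0.8, 0.3, -0.0]
gripper_width: 0.0518
gripper_force: 0.0
```

Call:
jog_arm([
  [[0.2,0,0,1,0],[0.2,0,0,3,0],[0.2,0,4,4,0],[0.2,0,5,2,0],[0.2,0,2,0,0],[0.2,0,0,0,0],[0.2,0,0,0,0]],
])

```text
time_s: 27.45
tcp_pos: [0.5528, -0.0256, 0.2834]
eef_rot: [179.9, -0.0, -86.6]
contact_force: [-0.9, -0.5, -0.1]
gripper_width: 0.0531
gripper_force: 0.0
```

```bash
python3 snap.py w10
python3 - <<'E'
from h import *
import json
# predict fitted cover features in w10 and register against image: edge response of deck rectangle / bar for candidate heights
c=json.load(open('pics/w10.json'));g=cv2.GaussianBlur(cv2.cvtColor(cv2.imread('pics/w10.png'),cv2.COLOR_BGR2GRAY),(3,3),0).astype(float)
G=np.hypot(cv2.Sobel(g,6,1,0),cv2.Sobel(g,6,0,1))
a=np.radians(3.4);Rz=np.array([[np.cos(a),-np.sin(a),0],[np.sin(a),np.cos(a),0],[0,0,1]])
u=np.linspace(-1,1,60)
def rect(hx,hy,z):return np.r_[[(hx,hy*k,z) for k in u],[(-hx,hy*k,z) for k in u],[(hx*k,hy,z) for k in u],[(hx*k,-hy,z) for k in u]]
M=np.r_[rect(.0275,.043,.0245),rect(.035,.0495,.002)]
best=[]
for z in np.arange(.128,.156,.002):
  for dx in np.arange(-.004,.0041,.001):
    for dy in np.arange(-.004,.0041,.001):
      p=P(c,M@Rz.T+[.5537+dx,-.1352+dy,z]).round().astype(int);ok=(p[:,1]>=0)&(p[:,1]<285)&(p[:,0]>=0)&(p[:,0]<640)
      best.append((G[p[ok,1],p[ok,0]].mean(),ok.mean(),z,dx,dy))
best.sort(reverse=True);print(*[np.round(b,4) for b in best[:6]],sep='\n')
E
```

```text
27.5 [ 0.5529 -0.0259  0.2833] [ 1.7993e+02 -2.0000e-02 -8.6650e+01] [-0.33 -0.29 -0.4 ] [ 17.6   7.8 -11.4   0.  -70.9 -14.3]
[1.732289e+02 1.000000e+00 1.440000e-01 1.000000e-03 0.000000e+00]
[ 1.688985e+02  1.000000e+00  1.520000e-01 -1.000000e-03  2.000000e-03]
[ 1.672006e+02  1.000000e+00  1.420000e-01  1.000000e-03 -1.000000e-03]
[ 1.671055e+02  1.000000e+00  1.420000e-01  0.000000e+00 -1.000000e-03]
[1.668208e+02 1.000000e+00 1.420000e-01 1.000000e-03 0.000000e+00]
[ 1.665597e+02  1.000000e+00  1.480000e-01 -1.000000e-03  1.000000e-03]
```

Run:
```python
from h import *
import json
from scipy.optimize import differential_evolution as DE
u=np.linspace(-1,1,60)
def rect(hx,hy,z):return np.r_[[(hx,hy*k,z) for k in u],[(-hx,hy*k,z) for k in u],[(hx*k,hy,z) for k in u],[(hx*k,-hy,z) for k in u]]
M=np.r_[rect(.0275,.043,.0245),rect(.035,.0495,.002)]
for n,x0,y0,z0,a0 in (('w7',.549,-.3384,.02,-1.1),('w10',.5537,-.1352,.138,3.4)):
    c=json.load(open(f'pics/{n}.json'));g=cv2.GaussianBlur(cv2.cvtColor(cv2.imread(f'pics/{n}.png'),cv2.COLOR_BGR2GRAY),(5,5),0).astype(np.float32)
    G=np.minimum(np.hypot(cv2.Sobel(g,5,1,0),cv2.Sobel(g,5,0,1)),120).astype(np.float32)
    def cost(p):
        a,t=np.radians(a0+p[3]),p[4]/57.3;Rz=np.array([[np.cos(a),-np.sin(a),0],[np.sin(a),np.cos(a),0],[0,0,1]])
        Rx=np.array([[1,0,0],[0,np.cos(t),-np.sin(t)],[0,np.sin(t),np.cos(t)]])
        q=P(c,M@(Rz@Rx).T+[x0+p[0],y0+p[1],z0+p[2]]).astype(np.float32)
        return -cv2.remap(G,q[:,:1].copy(),q[:,1:].copy(),cv2.INTER_LINEAR).mean()
    s=DE(cost,[(-.005,.005)]*2+[(-.012,.015),(-2,2),(-3,3)],seed=1,maxiter=150)
    print(n,s.fun.round(1),(s.x*[1e3,1e3,1e3,1,1]).round(2))
```

```text
w7 -92.1 [ 0.25  0.03  1.79 -0.07 -2.75]
w10 -90.5 [ 0.66 -0.48  3.42  0.3   1.1 ]
```

```bash
python3 -c "
from plant import r
print(r.close_job())"
```

```text
the job is handed in; nothing more can be done
None
```

I loaded the vial upright and home in the empty well, snapped the cover on at about 15 N and handed the job in. A 21 N pull test held, suggesting both clips caught, and the block sank about 13 mm of its 19 mm travel. I had no picture views left to look at the fitted cover, and a numeric check of the last image put it about 1.6 mm high, within measuring error.

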